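# Cover the glaze pot, then peel the top tray off the stuck nest and hold it over the basin

### The arm

A 6-joint arm with a two-finger parallel gripper is mounted at the origin on the work surface. World frame = base frame: x ahead of the robot, y to its left, z up, the work surface at z = 0. Lengths are in m, angles in rad, forces in N, time in s.
With the tool pointing down it reaches from about 0.375 to 0.9 m from the base axis. Payload 3.1 kg.
Tool frame: the origin (TCP) lies between the finger pads; the fingertips stand 8 mm ahead of it and the grasp point (between the pads) lies 11 mm behind it; z points along the fingers, y is the line along which they close (so a half turn about z gives the same grasp; the last joint's range is limited). The gripper opens to 87 mm and grips with 3 to 60 N. Pads are 19 mm wide; open, the fingers measure 117 mm over their backs; the gripper's body (75 mm by 190 mm) begins 51 mm behind the grasp point.
Start: joints at [1.151, 0.527, 1.433, -0, 1.181, -0.178], TCP at [0.15, 0.607, 0.231] pointing down, gripper open.
Joint ranges: [-3.08, 3.08], [-0.75, 2.2], [0.22, 2.44], [-1.43, 4.57], [0, 2.65], [-2.85, 2.85]. Speed limits (rad/s): [2.79, 2.79, 3.14, 3.14, 3.14, 3.14].

### API

Orientations are given as a unit quaternion [x, y, z, w].
In Python, from rig import robot, vision, job gives the robot as it stands.
- The arm moves only by the shell command python3 -m handwheel 'ROWS' [OPENING] [FORCE]. ROWS is JSON, a list of rows, each a list of 4 numbers: the shift along the tool's x, y, z as a fraction of full scale, then the turn about the tool's z as a fraction of full scale. A call has 1 to 20 rows; each row is the pose to reach, as a shift and turn from the pose commanded when the call began, along the tool's axes at that moment, turning the shorter way round; what a row does not reach only later rows make up. Full scale, the value 1, is 300 mm for a shift and 2 pi rad for a turn. A row lasts 1/12 s, in which the tool goes at most 41.7 mm and 7.16 degrees, less where a joint would pass 70% of its speed; a pose out of reach is approached as far as the arm can. A call with a number of a shift or a turn outside -1 to 1 is refused whole. A call with a gripper value outside its range is refused whole. OPENING is the opening in per cent of the stroke, from 0 (shut) to 100 (fully open), set as the call begins (- or left out, the last holds). The fingers move at their own pace and stop on an object; FORCE is the grip in N (left out, the last holds). Time passes only in rows, so rows that repeat a pose let the fingers close. It gives the time, the measured TCP pose, the force, the opening and the grip force at its end, in the units of the state.
- robot.get_obs(): the state, without advancing time (a new reading comes with each control period).
- vision.camera(name): name is "side" or "top"; returns a dict with "frame" (400x640x3 uint8, red, green, blue), "K" (3x3 intrinsics, pixels), "cam_to_world" (4x4, takes a point from camera to world coordinates). Camera axes: x right, y down, z forward; pixel columns grow to the right and rows downward; lengths in m; the calibration is good to about 2 mm. A picture is of the moment at which its call begins. There is no depth.
- job.hand_in(): hands the job in; it is judged then, once.
Trained networks look in the newest picture that a camera, given by its name, has taken for a name from the list of things; names that differ only in an ending like _2 or _b are one class to them, and where a whole thing is asked for, a point or a joint stands for the part that bears it (a point fixed in the world has none). Each returns a list of dicts, best first, with "conf" (0 to 1); they miss things now and then, are a little off and sometimes report something else, mostly with a low value. They report only what shows in the picture. A call takes as long as a camera call. They do not tell look-alikes from the thing itself.
- vision.look_for(camera, label): "point" ([row, column] in pixels, amid what is visible of it).
- vision.outline_of(camera, label): "mask" (400x640 bool, what is visible of it) and "point" ([row, column] in pixels, amid what is visible of it).
The state is a dict: "time": time; "q": joint angles; "joint_velocities": joint speeds; "joint_torque": joint torques, N m; "position": TCP position; "tool_rot": TCP orientation; "ft_force": force on the tool from outside, world axes, zero at the start; "moment": the same for the moment, N m; "grip_width": finger opening in m; "grip_force": force on a finger pad.
Only numpy, scipy, OpenCV 4.12 (cv2) and the standard library are available. Lean on these libraries where they do the work, as an engineer would, in place of code of your own. Each camera call takes 0.05 s, during which the arm holds its last target. There are 200 camera calls.

### The job

The top tray of the nested stack is stuck fast and sheds dry crumbs when it comes loose, so first set the wooden cover on the glaze pot, seated and level, and let go of it. Then take the top tray by its upright corner lug and peel it off by lifting that corner first while the opposite corner stays down on the stack, leaving the rest of the stack where it stands. Finish while holding the tray still in the gripper, its middle over the rinse basin and all of it a few centimetres clear above the basin's rim; leave everything else on the bench alone.

Things in the scene. Friction and masses are not known exactly. Their poses are not given: they have to be found in the camera images.
- pot: Terracotta glaze pot, open and round, 110 mm wide over the rim, mouth 100 mm wide, 80 mm tall, 0.8 kg, loose on the bench. Origin: centre of its underside; z up the axis.
- cover: Round wooden cover, about 0.14 kg, lying knob up: below, a boss 86 mm wide, 7 mm high that goes inside the pot's mouth; then a disc 124 mm wide, 10 mm thick that rests on the rim; on top a round knob 24 mm wide, from 17 to 47 mm above the origin. Origin: centre of the boss's underside; z up through the knob. Seated, its origin is 73 mm above the pot's.
- tray: Top tray of the nest, white plastic, about 0.15 kg: 180 (x) x 130 (y) x 40 mm, lip 12 wide and 10 high (30 to 40 mm above the origin), walls tapering in below. Origin: underside centre of its floor; z up. Upright lug at its (-x, -y) corner. Its lip rests on the next tray's lip; near each corner a small sprung pad in the stack grips its wall with a few newtons and lets go once raised about 5 mm.
- tray_lug (a point): Point in the lug, at (-76, -51, 62) mm from the tray's origin in the tray's axes. The lug is an upright fin 10 mm thick, 28 mm long, standing 34 mm above the lip (to 74 mm above the tray's origin). Its length runs along the line from here to the tray's centre, 33.9 degrees from the tray's x axis; grip it across that line. Nothing else stands above the lip.
- tray_far (a point): The tray's outer corner opposite the lug, at the underside of the lip: (90, 65, 30) mm from the tray's origin.
- tray_c0 (a point): The tray's outer corner at the lug, underside of the lip: (-90, -65, 30) mm from the tray's origin.
- tray_c1 (a point): The tray's outer corner at (-90, 65, 30) mm from its origin.
- tray_c2 (a point): The tray's outer corner at (90, -65, 30) mm from its origin.
- stack: The rest of the nest: three more white trays of the same outline on a plaster block, 180 x 130 mm and 60 mm high to the top of its lip, 1.8 kg, loose on the bench. Origin: centre of its underside; x, y as the tray's. The top tray's origin starts 30 mm above it.
- basin: Grey plastic rinse basin, open and empty, 220 mm (x) by 200 mm (y), 70 mm high, walls 5 mm, fixed to the bench; it stands on the other side of the bench from the stack (left or right varies). Origin: centre of its underside.
- vial: Bystander: small glass jar, 28 mm wide, 45 mm tall, between the things. Origin: underside centre.
- brush: Bystander: brush 160 mm long lying along x. Origin: middle, on the bench.
- bowl: Bystander: white bowl, 120 mm wide, 50 mm high, at the far side.
- jar: Bystander: glass jar, 64 mm wide, 90 mm tall, at the far side.
- rib: Bystander: flat wooden rib, 60 x 110 x 10 mm, at the far left.
- beaker_l: Bystander: terracotta beaker, 70 mm wide, 70 mm tall, on the left.
- beaker_r: Bystander: white beaker, 66 mm wide, 80 mm tall, on the right.
Not all that is in view belongs to the job. Of the things shaped like the cover, the wooden one is meant. Leave any pink look-alike of the tray alone.

How it is judged:
On the way, in this order (a step that is already met when the one before it is completed fails the run):
1. the cover is seated level on the pot's rim and let go (horizontal distance between cover and pot below 0.01 m and angle between each of cover, pot's own z axis and vertical below 0.06 rad and z of cover in the frame of pot between 0.069 and 0.078 m and contact force between the fingers and cover below 0.05 N), for 0.3 s.
2. the lug's corner of the top tray is lifted (tray tilted over 8 degrees) while the opposite corner is still down on the stack (angle between the z axis of tray and the z axis of stack, either way round above 0.14 rad and z of tray_far in the frame of stack below 0.072 m and z of tray_lug in the frame of stack above 0.112 m and distance between tray_far and stack below 0.145 m and contact force between the fingers and tray above 0.3 N), for 0.1 s.
At the end, for the whole second after the job is handed in: Cover on the pot within 10 mm of centre, 3.4 deg of level, untouched; tray held still in the fingers, origin within 90 mm of the basin centre in plan, floor and lip corners over 80 mm up, touching no stack, basin, pot or cover; stack within 30 mm of its start and level to 3 deg (all of step 1 and height (world z) of each of tray_far, tray_c0, tray_c1, tray_c2, tray above 0.08 m and horizontal distance between tray and basin below 0.09 m and linear speed of tray below 0.05 m/s and contact force between the fingers and tray above 0.3 N and contact force between tray and stack below 0.05 N and contact force between tray and basin below 0.05 N and contact force between tray and pot below 0.05 N and contact force between tray and cover below 0.05 N and distance of stack from where it was at the start of the episode below 0.03 m and angle between stack's own z axis and vertical below 0.05 rad); the arm keeps its last pose, push and grip.
It fails at once if the rest of the stack is lifted, tipped or shoved (distance of stack from where it was at the start of the episode above 0.03 m or angle between stack's own z axis and vertical above 0.12 rad).
It fails at once if the pot is shoved away or tipped (distance of pot from where it was at the start of the episode above 0.05 m or angle between pot's own z axis and vertical above 0.3 rad).
It fails at once if a bystander is moved (distance of any of vial, brush, bowl, jar, rib, beaker_l, beaker_r from where it was at the start of the episode above 0.04 m).
It also fails if it takes over 64 s, if anything falls off the work surface, if the arm or the gripper's body presses on something with over 40 N, if the wrist force passes 120 N, or if a joint passes its speed limit or range.

## Working session

There is one attempt and no reset: what is moved stays moved. The work goes in short steps, Python scripts to look and compute and a shell command to move; the robot and the scene stay as the last step left them, time stands still between calls to the robot, and variables do not carry over. Pictures are saved under pics/ and viewed, at most 10 in all, crops included, and the job is handed in when it is done.

```bash
ls; mkdir -p pics
python3 - <<'E'
from rig import robot, vision, job
import cv2,numpy as np
for c in("side","top"):
    d=vision.camera(c); np.savez(c+".npz",**d); cv2.imwrite(f"pics/{c}0.png",d["frame"][...,::-1])
    print(c,d["K"].tolist(),d["cam_to_world"].round(4).tolist())
    for n in "pot cover tray tray_lug tray_far tray_c0 tray_c1 tray_c2 stack basin vial brush".split():
        print(n,[(np.round(r["point"],1).tolist(),round(r["conf"],2)) for r in vision.look_for(c,n)])
o=robot.get_obs();print(o)
E
```

```text
pics
side [[433.51415050600116, 0.0, 310.8834727921836], [0.0, 433.51415050600116, 197.63517201620004], [0.0, 0.0, 1.0]] [[-0.9971, -0.0481, 0.0592, 0.4577], [-0.0746, 0.7764, -0.6258, 0.9137], [-0.0158, -0.6284, -0.7777, 1.2355], [0.0, 0.0, 0.0, 1.0]]
pot [([196.8, 332.9], 0.75)]
cover [([164.6, 366.0], 0.93), ([202.6, 287.0], 0.78), ([184.3, 308.1], 0.51), ([241.8, 313.5], 0.28)]
tray [([128.3, 378.0], 0.85), ([144.2, 312.7], 0.61), ([220.1, 239.1], 0.35)]
tray_lug [([144.2, 312.9], 0.8), ([125.8, 376.4], 0.76)]
tray_far [([142.0, 307.4], 0.83), ([127.8, 377.8], 0.74)]
tray_c0 [([126.8, 377.3], 0.65), ([139.9, 311.8], 0.58)]
tray_c1 [([126.8, 377.3], 0.65), ([139.9, 311.8], 0.58)]
tray_c2 [([126.8, 377.3], 0.65), ([139.9, 311.8], 0.58)]
stack [([161.4, 312.1], 0.67)]
basin [([287.6, 318.0], 0.6), ([144.7, 312.0], 0.59)]
vial [([240.9, 316.3], 0.66)]
brush [([183.3, 307.5], 0.56)]
top [[405.43297251783804, 0.0, 318.23649843590584], [0.0, 405.43297251783804, 202.05382954873113], [0.0, 0.0, 1.0]] [[0.0006, -0.9902, 0.1393, 0.372], [-1.0, -0.0002, 0.0032, 0.0051], [-0.0031, -0.1393, -0
[... 659 characters left out ...]
time': 1.3, 'q': array([ 1.15050205e+00,  5.27525983e-01,  1.43274467e+00, -1.38591022e-05,
        1.18137538e+00, -1.78512621e-01]), 'joint_velocities': array([ 0.00062051, -0.0006393 ,  0.00139165,  0.00058627, -0.00059455,
       -0.00060826]), 'joint_torque': array([ 1.44539787e-03, -4.40017211e+01, -1.76984167e+01,  6.35268004e-02,
        5.04558685e-02, -4.61385298e-06]), 'position': array([0.14961114, 0.60678634, 0.23051817]), 'tool_rot': array([ 1.20593969e-01,  9.92701916e-01, -2.73932444e-05, -1.74669107e-06]), 'ft_force': array([-0.0462523 ,  0.37790509, -0.01789519]), 'moment': array([ 0.03755027, -0.01200562, -0.03124522]), 'grip_force': 0.0, 'grip_width': 0.08664261814860852}
```

Run:
```python
import cv2
t=cv2.imread("pics/top0.png")[130:330,160:500];cv2.imwrite("pics/t1.png",cv2.resize(t,None,fx=2.35,fy=2.35,interpolation=cv2.INTER_CUBIC))
t=cv2.imread("pics/side0.png")[80:340,180:480];cv2.imwrite("pics/s1.png",cv2.resize(t,None,fx=2.3,fy=2.3,interpolation=cv2.INTER_CUBIC))
```

```text
(no output)
```

View pics/t1.png

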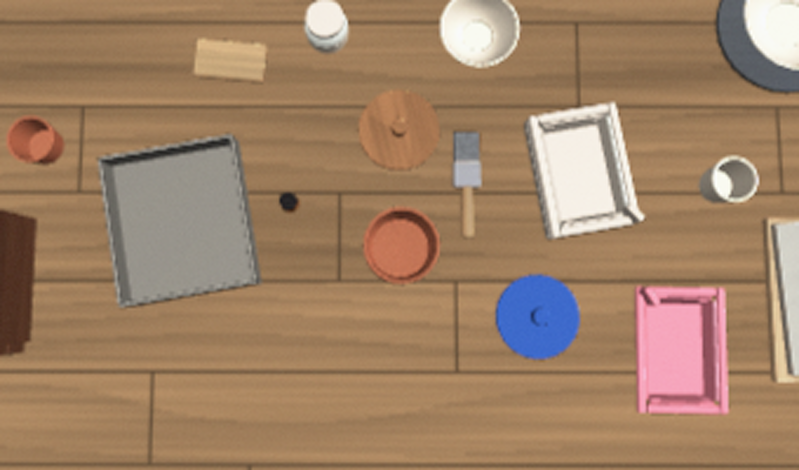

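View pics/s1.png

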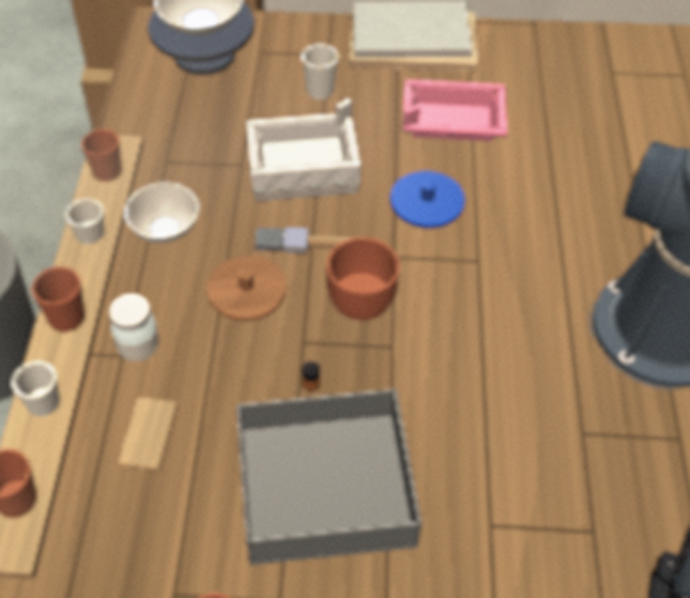

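The top view shows the wooden cover at about (185,330) in row,col, the pot at (234,330), the white tray at (202,409) with its lug near (220,430), and the basin on the left at (224,236). The pink tray and the blue cover are the decoys. The side view agrees.

```bash
cat > fit.py <<'E'
import numpy as np,cv2
from scipy.optimize import minimize
def load(): return {c:dict(np.load(c+".npz")) for c in("side","top")}
def proj(C,P):
    T=np.linalg.inv(C["cam_to_world"]);p=P@T[:3,:3].T+T[:3,3];p=p@C["K"].T;return p[:,:2]/p[:,2:]
def cyl(d,z0,z1):
    a=np.linspace(0,2*np.pi,60);return np.array([[d/2*np.cos(t),d/2*np.sin(t),z] for t in a for z in(z0,z1)])
def box(lx,ly,z0,z1,c=(0,0),yaw=0):
    R=np.array([[np.cos(yaw),-np.sin(yaw)],[np.sin(yaw),np.cos(yaw)]])
    return np.array([[*(R@[sx*lx/2,sy*ly/2]+c),z] for sx in(-1,1) for sy in(-1,1) for z in(z0,z1)])
S=8
def render(C,parts,p):
    m=np.zeros((400*S//2,640*S//2),np.uint8);c,s=np.cos(p[2]),np.sin(p[2])
    for P in parts:
        W=P.copy();W[:,0]=c*P[:,0]-s*P[:,1]+p[0];W[:,1]=s*P[:,0]+c*P[:,1]+p[1]
        cv2.fillConvexPoly(m,cv2.convexHull(((proj(C,W)+.5)*S/2-.5).astype(np.float32)).round().astype(np.int32),255)
    return cv2.resize(m,(640,400),interpolation=cv2.INTER_AREA)/255.
def fit(cams,masks,parts,p0,yaw=True):
    def f(v):
        p=np.array([v[0],v[1],v[2] if yaw else 0]);e=0
        for c,m in masks.items():
            r=render(cams[c],parts,p);e+=np.abs(r-m).sum()/m.sum()
        return e
    n=3 if yaw else 2
    s=np.vstack([np.array(p0[:n])]+[np.array(p0[:n])+np.eye(3)[i,:n]*[.02,.02,.15][i] for i in range(n)])
    r=minimize(f,p0[:n],method="Nelder-Mead",options=dict(initial_simplex=s,xatol=1e-4,fatol=1e-5));return r.x,r.fun
def ray(C,px,z):
    d=C["cam_to_world"][:3,:3]@np.linalg.inv(C["K"])@[px[1],px[0],1];o=C["cam_to_world"][:3,3];return o+d*(z-o[2])/d[2]
E
python3 - <<'E'
from fit import *
from rig import vision
cams={}
want=dict(pot=((234,330),[cyl(.11,0,.08)],.04),cover=((185,329),[cyl(.086,0,.007),cyl(.124,.007,.017),cyl(.024,.017,.047)],.01),
 stack=((202,409),[box(.18,.13,0,.07),box(.028,.01,.07,.104,(-.076,-.051),np.radians(33.9))],.06),
 tray=((202,409),[box(.18,.13,.06,.07),box(.028,.01,.07,.104,(-.076,-.051),np.radians(33.9))],.06),
 basin=((224,236),[box(.22,.2,0,.07)],.03),brush=((203,356),[box(.16,.02,0,.01)],0.))
for c in("side","top"): cams[c]=vision.camera(c)
M={}
for n,(px,parts,z) in want.items():
    p=ray(cams["top"],px,z);M[n]={}
    for c in cams:
        e=proj(cams[c],p[None])[0][::-1]
        L=[r for r in vision.outline_of(c,n) if np.hypot(*(np.array(r["point"])-e))<25]
        if L: M[n][c]=L[0]["mask"].astype(float);print(n,c,round(L[0]["conf"],2),L[0]["mask"].sum())
for c in cams:
    if c in M["stack"] and c in M["tray"]: M["stack"][c]=np.maximum(M["stack"][c],M["tray"][c])
for n,(px,parts,z) in want.items():
    p=ray(cams["top"],px,z)
    for sub in (("top",),("side",),("side","top")):
        m={c:M[n][c] for c in sub if c in M[n]}
        if len(m)==len(sub):
            x,f=fit(cams,m,parts,[p[0],p[1],.1],n not in("pot","cover"));print(n,sub,x.round(4),round(f,3))
for px in((220.6,430),(217,427)): print("lug px",ray(cams["top"],px,.1))
E
```

```text
pot side 0.56 927
pot top 0.96 809
cover side 0.8 761
cover top 0.73 862
stack side 0.78 471
stack top 0.62 53
tray side 0.82 1116
tray top 0.64 1936
basin side 0.78 5219
basin top 0.66 4029
brush side 0.86 266
brush top 0.9 420
pot ('top',) [ 0.4544 -0.0316] 0.088
pot ('side',) [ 0.4563 -0.0442] 0.134
pot ('side', 'top') [ 0.4561 -0.0353] 0.254
cover ('top',) [ 0.636  -0.0313] 0.105
cover ('side',) [ 0.6357 -0.0346] 0.063
cover ('side', 'top') [ 0.636  -0.0328] 0.175
stack ('top',) [ 0.5668 -0.2984  0.1584] 0.12
stack ('side',) [ 0.5692 -0.3059  0.1629] 0.095
stack ('side', 'top') [ 0.5685 -0.3023  0.1711] 0.22
tray ('top',) [ 0.5665 -0.2988  0.1771] 0.053
tray ('side',) [ 0.5695 -0.3019  0.1537] 0.103
tray ('side', 'top') [ 0.5673 -0.3007  0.17  ] 0.175
basin ('top',) [0.4917 0.2929 0.1675] 0.02
basin ('side',) [0.4936 0.292  0.1843] 0.017
basin ('side', 'top') [0.4928 0.2924 0.1815] 0.043
brush ('top',) [ 0.5497 -0.1315  0.0163] 0.338
brush ('side',) [ 0.5595 -0.1408 -0.0658] 0.536
brush ('side', 'top') [ 0.5535 -0.135  -0.0206] 0.947
lug px [ 0.49888369 -0.36183494  0.1       ]
lug px [ 0.51089134 -0.35232158  0.1       ]
```

```bash
cat > go.py <<'E'
# python3 go.py x y z [tool_y_angle_deg]: shift/turn fractions from the present pose to the target
import sys,numpy as np
from scipy.spatial.transform import Rotation as Ro
from rig import robot
def go(x,y,z,ang=None):
    o=robot.get_obs();R=Ro.from_quat(o["tool_rot"]).as_matrix()
    s=R.T@(np.array([x,y,z])-o["position"])
    a=np.degrees(np.arctan2(R[1,1],R[0,1]));t=0 if ang is None else -((ang-a+90)%180-90)
    print("at",o["position"].round(4),"yaw_y",a.round(1),"rows",(s/.3).round(4),"turn",round(t/360,4),"min rows",max(np.linalg.norm(s)/.0417,abs(t)/7.16).round(1),"q6",o["q"][5].round(2),"w",o["grip_width"].round(4),"t",o["time"].round(2))
if __name__=="__main__": go(*map(float,sys.argv[1:]))
E
cat > pot.py <<'E'
from fit import *
cams=load()
for n,p0,z,parts in(("pot",(.455,-.035),.04,[cyl(.11,0,.08)]),("cover",(.636,-.032),.01,[cyl(.086,0,.007),cyl(.124,.007,.017),cyl(.024,.017,.047)])):
    M={}
    for c in cams:
        lab=cv2.cvtColor(cams[c]["frame"],cv2.COLOR_RGB2LAB).astype(float)
        r=render(cams[c],parts,[*p0,0])
        k=cv2.dilate((r>.5).astype(np.uint8),np.ones((13,13)));gc=np.where(k,cv2.GC_PR_BGD,cv2.GC_BGD).astype(np.uint8)
        gc[r>.5]=cv2.GC_PR_FGD;gc[cv2.erode((r>.5).astype(np.uint8),np.ones((7,7)))>0]=cv2.GC_FGD
        cv2.grabCut(np.ascontiguousarray(cams[c]["frame"][...,::-1]),gc,None,np.zeros((1,65)),np.zeros((1,65)),5,cv2.GC_INIT_WITH_MASK)
        M[c]=((gc==1)|(gc==3)).astype(float)
    for s in(("top",),("side",),("side","top")):
        x,f=fit(cams,{c:M[c] for c in s},parts,[*p0,0],False);print(n,s,x.round(4),round(f,3))
E
python3 pot.py; python3 go.py .636 -.032 .15 0;python3 go.py .636 -.032 .028 0
```

```text
pot ('top',) [ 0.4555 -0.0283] 0.205
pot ('side',) [ 0.4563 -0.0439] 0.184
pot ('side', 'top') [ 0.4556 -0.0318] 0.4
cover ('top',) [ 0.634  -0.0301] 0.045
cover ('side',) [ 0.634  -0.0421] 0.13
cover ('side', 'top') [ 0.6344 -0.0327] 0.27Traceback (most recent call last):
  File "go.py", line 10, in <module>
    if __name__=="__main__": go(*map(float,sys.argv[1:]))
                             ~~^^^^^^^^^^^^^^^^^^^^^^^^^^
  File "go.py", line 9, in go
    print("at",o["position"].round(4),"yaw_y",a.round(1),"rows",(s/.3).round(4),"turn",round(t/360,4),"min rows",max(np.linalg.norm(s)/.0417,abs(t)/7.16).round(1),"q6",o["q"][5].round(2),"w",o["grip_width"].round(4),"t",o["time"].round(2))
                                                                                                                                                                                               ^^^^^^^^^^^^^^^^^^^^^
AttributeError: 'float' object has no attribute 'round'
Traceback (most recent call last):
  File "go.py", line 10, in <module>
    if __name__=="__main__": go(*map(float,sys.argv[1:]))
                             ~~^^^^^^^^^^^^^^^^^^^^^^^^^^
  File "go.py", line 9, in go
    print("at",o["position"].round(4),"yaw_y",a.round(1),"rows",(s/.3).round(4),"turn",round(t/360,4),"min rows",max(np.linalg.norm(s)/.0417,abs(t)/7.16).round(1),"q6",o["q"][5].round(2),"w",o["grip_width"].round(4),"t",o["time"].round(2))
                                                                                                                                                                                               ^^^^^^^^^^^^^^^^^^^^^
AttributeError: 'float' object has no attribute 'round'
```

```bash
sed -i 's/max(np.linalg.norm(s)\/.0417,abs(t)\/7.16).round(1)/round(float(max(np.linalg.norm(s)\/.0417,abs(t)\/7.16)),1)/;s/o\["q"\]\[5\].round(2)/round(float(o["q"][5]),2)/;s/o\["grip_width"\].round(4)/round(float(o["grip_width"]),4)/;s/o\["time"\].round(2)/round(float(o["time"]),2)/' go.py
python3 go.py .635 -.032 .15 0;python3 go.py .635 -.032 .028 0
python3 - <<'E'
from fit import *
cams=load()
f=lambda x,y,k,ox,oy:((y+.5)/k-.5+oy,(x+.5)/k-.5+ox)
print("pot top",ray(cams["top"],f(402,246,2.35,160,130),.08),"side",ray(cams["side"],f(363,263,2.3,180,80),.08))
print("knob top",ray(cams["top"],f(399,126,2.35,160,130),.047),"side",ray(cams["side"],f(246,278,2.3,180,80),.047))
for c,k,ox,oy in(("top",8,295,165),("side",8,275,165)):
    im=cams[c]["frame"][...,::-1].copy()[oy:oy+75,ox:ox+90];im=cv2.resize(im,None,fx=k,fy=k,interpolation=cv2.INTER_CUBIC)
    for P,col in((cyl(.11,.0799,.08)+[.4556,-.034,0],(255,0,0)),(cyl(.124,.0169,.017)+[.635,-.032,0],(0,255,0)),(cyl(.024,.0469,.047)+[.635,-.032,0],(0,255,0))):
        u=((proj(cams[c],P)-[ox,oy]+.5)*k-.5).round().astype(int)[::2];cv2.polylines(im,[u],True,col,1)
    cv2.imwrite(f"pics/ov_{c}.png",im)
a,b=cv2.imread("pics/ov_top.png"),cv2.imread("pics/ov_side.png")
cv2.imwrite("pics/ov.png",cv2.resize(np.vstack([a,b]),None,fx=.5,fy=.5,interpolation=cv2.INTER_AREA))
E
```

```text
at [0.1496 0.6068 0.2306] yaw_y 76.1 rows [-2.0808 -1.68    0.2685] turn 0.2115 min rows 19.3 q6 -0.18 w 0.0868 t 2.0
at [0.1496 0.6068 0.2306] yaw_y 76.1 rows [-2.0808 -1.68    0.6752] turn 0.2115 min rows 19.8 q6 -0.18 w 0.0868 t 2.0
pot top [ 0.45419707 -0.03274323  0.08      ] side [ 0.45507058 -0.03761958  0.08      ]
knob top [ 0.63464408 -0.02984755  0.047     ] side [ 0.63194494 -0.02417533  0.047     ]
```

View pics/ov.png

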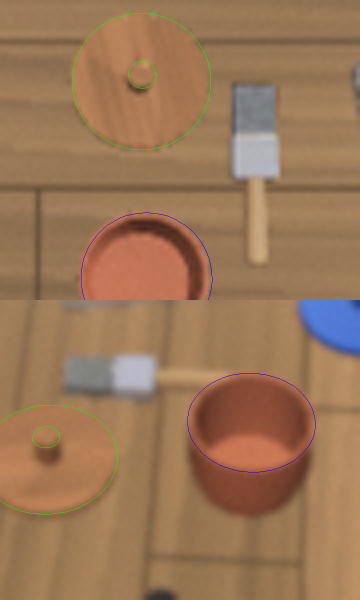

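The blue and green outlines match the pot rim and the cover with its knob in both views, so the pot is at about (0.456, -0.034) and the cover at (0.635, -0.032).

```bash
python3 -m handwheel '[[-1,-0.84,0,0.105],[-1,-0.84,0,0.105],[-1,-0.84,0,0.105],[-1,-0.84,0,0.105],[-1,-0.84,0,0.105],[-1,-0.84,0,0.105],[-1,-0.84,0,0.105],[-1,-0.84,0,0.105],[-1,-0.84,0,0.105],[-1,-0.84,0,0.105],[-1,-0.84,0,0.105],[-1,-0.84,0,0.105],[-1,-0.84,0,0.105],[-1,-0.84,0,0.105]]' 65; python3 go.py .635 -.032 .13 0
```

```text
time: 3.17
position: [0.3797, 0.2912, 0.2305]
tool_rot: [0.435, 0.9, 0.0, -0.0]
ft_force: [-0.4, -0.6, -0.8]
grip_width: 0.0567
grip_force: 0.0
at [0.3797 0.2912 0.2305] yaw_y 38.4 rows [-1.373  -0.003   0.3346] turn 0.1068 min rows 10.2 q6 -0.25 w 0.0567 t 3.17
```

```bash
python3 -m handwheel '[[-1,0,0.15,0.1068],[-1,0,0.15,0.1068],[-1,0,0.15,0.1068],[-1,0,0.15,0.1068],[-1,0,0.15,0.1068],[-1,0,0.15,0.1068],[-1,0,0.15,0.1068],[-1,0,0.15,0.1068],[-1,0,0.15,0.1068],[-1,0,0.15,0.1068],[-1,0,0.15,0.1068]]'; python3 go.py .635 -.032 .10 0
```

```text
time: 4.08
position: [0.5651, 0.0571, 0.1854]
tool_rot: [0.707, 0.707, -0.0, -0.001]
ft_force: [0.3, -0.6, 0.5]
grip_width: 0.0565
grip_force: 0.0
at [0.5651 0.0571 0.1854] yaw_y 0.0 rows [-0.2973  0.2336  0.284 ] turn 0.0001 min rows 3.4 q6 -0.1 w 0.0565 t 4.08
```

```bash
python3 -m handwheel '[[-0.297,0.234,0.28,0],[-0.297,0.234,0.28,0],[-0.297,0.234,0.28,0],[-0.297,0.234,0.28,0],[-0.297,0.234,0.28,0],[-0.297,0.234,0.28,0],[-0.297,0.234,0.38,0],[-0.297,0.234,0.46,0],[-0.297,0.234,0.5,0],[-0.297,0.234,0.522,0],[-0.297,0.234,0.522,0],[-0.297,0.234,0.522,0]]'; python3 go.py .635 -.032 .028 0
```

```text
time: 5.08
position: [0.6371, -0.0334, 0.0301]
tool_rot: [0.707, 0.707, 0.0, 0.0]
ft_force: [-0.3, -0.1, 0.3]
grip_width: 0.0567
grip_force: 0.0
at [ 0.6371 -0.0334  0.0301] yaw_y -0.0 rows [ 0.0047 -0.0069  0.007 ] turn -0.0001 min rows 0.1 q6 -0.23 w 0.0567 t 5.08
```

```bash
python3 -m handwheel '[[0,0,0,0],[0,0,0,0],[0,0,0,0],[0,0,0,0],[0,0,0,0],[0,0,0,0],[0,0,0,0],[0,0,0,0],[0,0,0,0],[0,0,0,0]]' 0 15; python3 go.py .635 -.032 .028 0
```

```text
time: 5.92
position: [0.6365, -0.0343, 0.0291]
tool_rot: [0.708, 0.706, -0.0, -0.0]
ft_force: [-1.1, -1.0, 3.0]
grip_width: 0.0234
grip_force: 15.0
at [ 0.6365 -0.0343  0.0291] yaw_y -0.1 rows [ 0.0076 -0.0051  0.0037] turn -0.0003 min rows 0.1 q6 -0.23 w 0.0234 t 5.92
```

```bash
python3 -m handwheel '[[0,0,-0.03,0],[0,0,-0.1,0],[0,0,-0.2,0],[0,0,-0.3,0],[0,0,-0.4,0],[0,-0.1,-0.42,0],[0,-0.2,-0.42,0],[0,-0.3,-0.42,0],[0,-0.4,-0.42,0],[0,-0.5,-0.42,0],[0,-0.56,-0.42,0],[0,-0.6,-0.42,0],[0,-0.6,-0.42,0],[0,-0.6,-0.42,0]]'; python3 go.py .4556 -.034 .12 0
cat > cov.py <<'E'
from fit import *
from rig import vision,robot
import sys
cams={c:vision.camera(c) for c in("side","top")}
for c in cams: np.savez(c+".npz",**cams[c])
pos=robot.get_obs()["position"];k=5;ims=[]
P=[(cyl(.11,.0799,.08)+[.4556,-.034,0],(255,0,0))]
cz=float(sys.argv[1]) if len(sys.argv)>1 else pos[2]-.028
cx,cy=(float(sys.argv[2]),float(sys.argv[3])) if len(sys.argv)>3 else pos[:2]
P+=[(cyl(.124,.0169,.017)+[cx,cy,cz],(0,255,0)),(cyl(.124,.007,.0071)+[cx,cy,cz],(0,255,0))]
for c,ox,oy in(("top",270,190),("side",280,140)):
    im=cv2.resize(cams[c]["frame"][oy:oy+110,ox:ox+100,::-1],None,fx=k,fy=k,interpolation=cv2.INTER_CUBIC)
    for q,col in P: cv2.polylines(im,[((proj(cams[c],q)-[ox,oy]+.5)*k-.5).round().astype(int)[::2]],True,col,1)
    ims.append(im)
cv2.imwrite("pics/"+sys.argv[-1]+".png",cv2.resize(np.hstack(ims),None,fx=.8,fy=.8,interpolation=cv2.INTER_AREA))
E
python3 cov.py held
```

```text
time: 7.08
position: [0.4572, -0.034, 0.1554]
tool_rot: [0.708, 0.706, 0.0, 0.001]
ft_force: [1.1, 0.6, -0.3]
grip_width: 0.0237
grip_force: 15.0
at [ 0.4572 -0.034   0.1554] yaw_y -0.1 rows [ 0.     -0.0054  0.1181] turn -0.0004 min rows 0.9 q6 -0.32 w 0.0237 t 7.08Traceback (most recent call last):
  File "cov.py", line 8, in <module>
    cz=float(sys.argv[1]) if len(sys.argv)>1 else pos[2]-.028
       ~~~~~^^^^^^^^^^^^^
ValueError: could not convert string to float: 'held'
```

```bash
sed -i 's/len(sys.argv)>1 else/len(sys.argv)>2 else/' cov.py; python3 cov.py held
```

```text
(no output)
```

View pics/held.png

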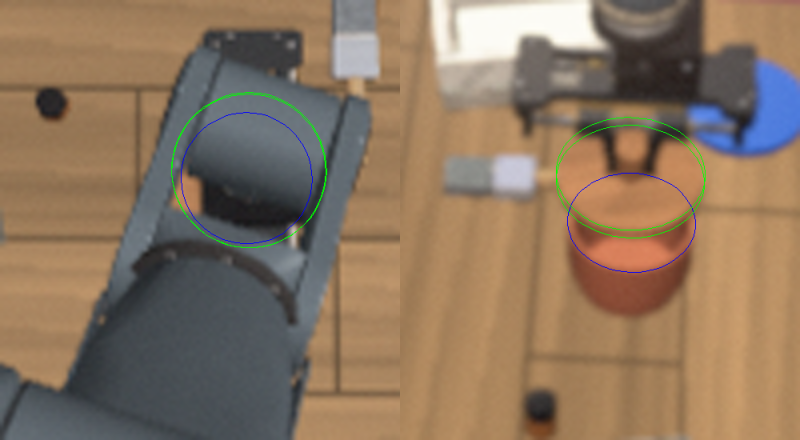

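The side view shows the cover held level and concentric with the pot rim, so I'll lower it.

```bash
python3 -m handwheel '[[0,-0.003,0.06,0],[0,-0.003,0.11,0],[0,-0.003,0.14,0],[0,-0.003,0.155,0],[0,-0.003,0.165,0],[0,-0.003,0.172,0],[0,-0.003,0.178,0],[0,-0.003,0.178,0],[0,-0.003,0.178,0],[0,-0.003,0.178,0]]'; python3 go.py .4556 -.034 .102 0
```

```text
time: 8.12
position: [0.4563, -0.034, 0.102]
tool_rot: [0.708, 0.706, 0.0, 0.001]
ft_force: [0.3, 0.2, 1.3]
grip_width: 0.0235
grip_force: 15.0
at [ 0.4563 -0.034   0.102 ] yaw_y -0.1 rows [-0.     -0.0024 -0.    ] turn -0.0003 min rows 0.0 q6 -0.32 w 0.0235 t 8.12
```

```bash
python3 -m handwheel '[[0,0,0.002,0],[0,0,0.002,0],[0,0,0.002,0],[0,0,0.002,0]]' 65; python3 -m handwheel '[[0,0,-0.05,0],[0,0,-0.15,0],[0,0,-0.25,0],[0,0,-0.35,0],[0,0,-0.45,0],[0,0,-0.5,0],[0.1,0,-0.5,0],[0.25,0,-0.5,0],[0.4,0,-0.5,0],[0.52,0,-0.5,0],[0.65,0,-0.5,0],[0.75,0,-0.5,0],[0.75,0,-0.5,0],[0.75,0,-0.5,0]]'; python3 cov.py .073 .4556 -.034 placed; python3 go.py .5008 -.3639 .15 -46.3
```

```text
time: 8.45
position: [0.4558, -0.0339, 0.101]
tool_rot: [0.708, 0.706, 0.0, 0.0]
ft_force: [0.3, 1.1, -0.6]
grip_width: 0.0425
grip_force: 0.0
time: 9.62
position: [0.4556, 0.1924, 0.2507]
tool_rot: [0.706, 0.708, -0.0, -0.0]
ft_force: [0.4, 0.2, -0.5]
grip_width: 0.0566
grip_force: 0.0
at [0.4558 0.1906 0.2507] yaw_y -0.1 rows [-1.8479  0.1529  0.3369] turn 0.1284 min rows 13.6 q6 0.17 w 0.0564 t 9.72
```

View pics/placed.png

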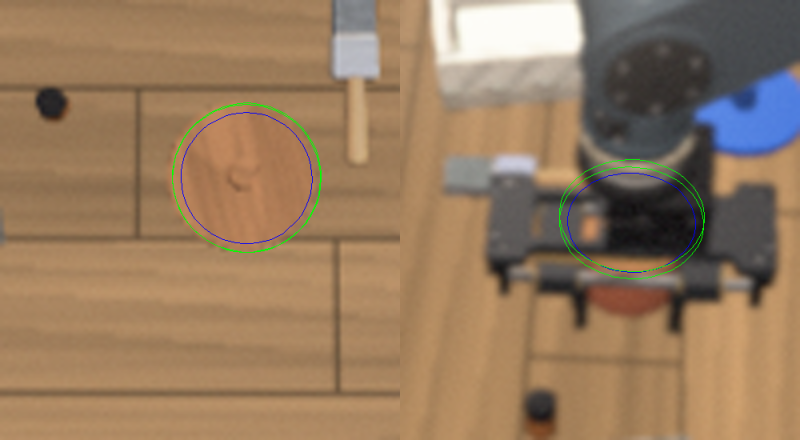

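The cover sits concentric on the rim. Next I'll check the tray model against the pictures.

Run:
```python
from fit import *
cams=load();k=7;ims=[]
T=[.567,-.3007,.172]
def W(P):
    c,s=np.cos(T[2]),np.sin(T[2]);return np.c_[c*P[:,0]-s*P[:,1]+T[0],s*P[:,0]+c*P[:,1]+T[1],P[:,2]]
for c,ox,oy,w,h in(("top",380,165,62,75),("side",280,115,62,55)):
    fr=cams[c]["frame"][...,::-1] if c=="top" else cv2.imread("pics/side0.png")
    im=cv2.resize(fr[oy:oy+h,ox:ox+w],(w*6,75*6) if c=="top" else (w*6,h*6),interpolation=cv2.INTER_CUBIC)
    for z,b in((.07,box(.18,.13,0,0)),(.104,box(.028,.01,0,0,(-.076,-.051),np.radians(33.9))),(.07,box(.028,.01,0,0,(-.076,-.051),np.radians(33.9)))):
        q=b[::2][[0,1,3,2]];q=W(np.c_[q[:,:2],np.full(4,z)])
        cv2.polylines(im,[((proj(cams[c],q)-[ox,oy]+.5)*6-.5).round().astype(int)],True,(255,0,0),1)
    ims.append(cv2.copyMakeBorder(im,0,450-im.shape[0],0,0,cv2.BORDER_CONSTANT))
cv2.imwrite("pics/tray.png",np.hstack(ims))
```

```text
(no output)
```

View pics/tray.png

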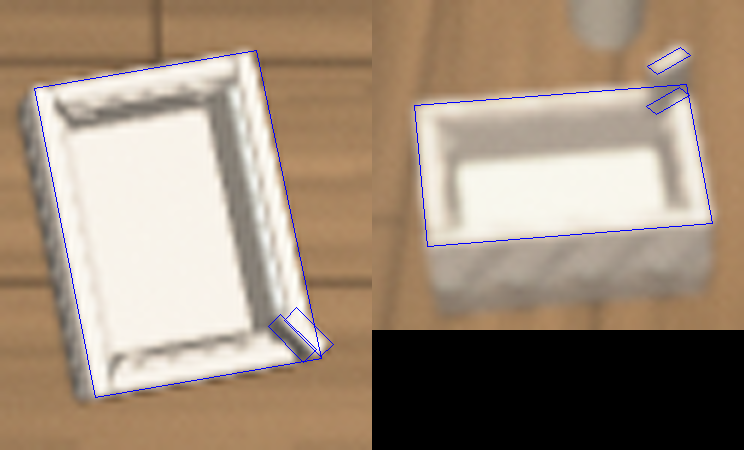

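```bash
python3 -m handwheel '[[-0.13,0,0,0.019],[-0.26,0,0,0.038],[-0.39,0,0,0.057],[-0.52,0,0,0.076],[-0.65,0,0,0.095],[-0.78,0.03,0,0.114],[-0.9,0.06,0,0.128],[-1,0.08,0,0.128],[-1,0.08,0,0.1284],[-1,0.08,0,0.1284]]' 45; python3 go.py .5008 -.3639 .15 -46.3
```

```text
time: 10.55
position: [0.4791, -0.1119, 0.2508]
tool_rot: [0.929, 0.369, -0.0, -0.0]
ft_force: [-0.1, 0.0, -0.4]
grip_width: 0.0391
grip_force: 0.0
at [ 0.4791 -0.1119  0.2508] yaw_y -46.7 rows [-0.5239  0.6607  0.3358] turn -0.001 min rows 6.5 q6 0.36 w 0.0391 t 10.55
```

The tray and lug outlines match in both views. Approaching the lug.

```bash
python3 -m handwheel '[[-0.1,0.13,0,0],[-0.2,0.26,0.1,0],[-0.3,0.39,0.2,0],[-0.4,0.52,0.3,0],[-0.5,0.62,0.33,0],[-0.524,0.66,0.334,-0.001],[-0.524,0.66,0.334,-0.001],[-0.524,0.66,0.334,-0.001],[-0.524,0.66,0.334,-0.001]]'; python3 go.py .5008 -.3639 .087 -46.3
```

```text
time: 11.3
position: [0.5016, -0.3607, 0.1497]
tool_rot: [0.927, 0.374, -0.0, -0.001]
ft_force: [-0.2, 0.5, -0.1]
grip_width: 0.0389
grip_force: 0.0
at [ 0.5016 -0.3607  0.1497] yaw_y -46.1 rows [-0.0093  0.0065  0.2088] turn 0.0006 min rows 1.5 q6 -0.0 w 0.0389 t 11.3
```

```bash
python3 -m handwheel '[[-0.004,0.003,0.06,0],[-0.004,0.003,0.12,0],[-0.004,0.003,0.17,0],[-0.004,0.003,0.2,0],[-0.004,0.003,0.208,0],[-0.004,0.003,0.208,0],[-0.004,0.003,0.208,0]]'; python3 go.py .5008 -.3639 .087 -46.3; python3 -m handwheel '[[0,0,0,0],[0,0,0,0],[0,0,0,0],[0,0,0,0],[0,0,0,0],[0,0,0,0],[0,0,0,0],[0,0,0,0],[0,0,0,0],[0,0,0,0]]' 0 12;  python3 go.py .5008 -.3639 .087 -46.3
```

```text
time: 11.88
position: [0.5029, -0.3618, 0.0892]
tool_rot: [0.927, 0.375, 0.0, 0.0]
ft_force: [0.3, -0.2, 0.9]
grip_width: 0.039
grip_force: 0.0
at [ 0.5029 -0.3618  0.0892] yaw_y -45.9 rows [-0.0101  0.0002  0.0075] turn 0.0011 min rows 0.1 q6 -0.0 w 0.039 t 11.88
time: 12.72
position: [0.5021, -0.3618, 0.0885]
tool_rot: [0.927, 0.375, -0.0, -0.001]
ft_force: [-2.7, 2.3, 5.0]
grip_width: 0.0099
grip_force: 12.0
at [ 0.5021 -0.3618  0.0885] yaw_y -46.0 rows [-0.008   0.0022  0.0049] turn 0.0009 min rows 0.1 q6 -0.0 w 0.0099 t 12.72
```

```bash
python3 -m handwheel '[[0.003,0,-0.012,0],[0.005,0,-0.024,0],[0.008,0,-0.035,0],[0.011,0,-0.047,0],[0.014,0,-0.058,0],[0.0175,0,-0.07,0],[0.0175,0,-0.07,0],[0.0175,0,-0.07,0]]'
python3 - <<'E'
from fit import *
from rig import vision
d=vision.camera("side");np.savez("side.npz",**d);cv2.imwrite("pics/peel.png",cv2.resize(d["frame"][90:200,260:400,::-1],None,fx=5,fy=5,interpolation=cv2.INTER_CUBIC))
E
```

```text
time: 13.38
position: [0.5062, -0.3592, 0.11]
tool_rot: [0.927, 0.375, -0.0, 0.001]
ft_force: [-3.9, -2.6, 0.8]
grip_width: 0.01
grip_force: 12.0
```

View pics/peel.png

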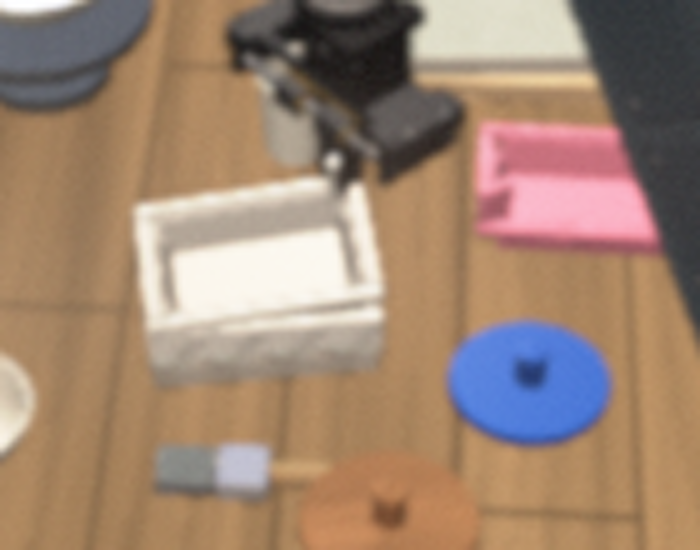

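The front-right of the tray is lifting with a gap at (380,300), the far corner at about (150,330) is still down, and the stack hasn't moved. Continuing the arc.

```bash
python3 -m handwheel '[[0.002,0,-0.012,0],[0.005,0,-0.024,0],[0.007,0,-0.036,0],[0.01,0,-0.048,0],[0.012,0,-0.06,0],[0.012,0,-0.06,0],[0.012,0,-0.06,0],[0.012,0,-0.06,0],[0.012,0,-0.06,0]]'
python3 - <<'E'
from fit import *
from rig import vision
d=vision.camera("side");np.savez("side.npz",**d);cv2.imwrite("pics/peel2.png",cv2.resize(d["frame"][90:180,270:370,::-1],None,fx=6,fy=6,interpolation=cv2.INTER_CUBIC))
E
```

```text
time: 14.18
position: [0.5094, -0.356, 0.1274]
tool_rot: [0.927, 0.375, 0.001, 0.0]
ft_force: [0.2, 1.0, -0.4]
grip_width: 0.0099
grip_force: 12.0
```

View pics/peel2.png

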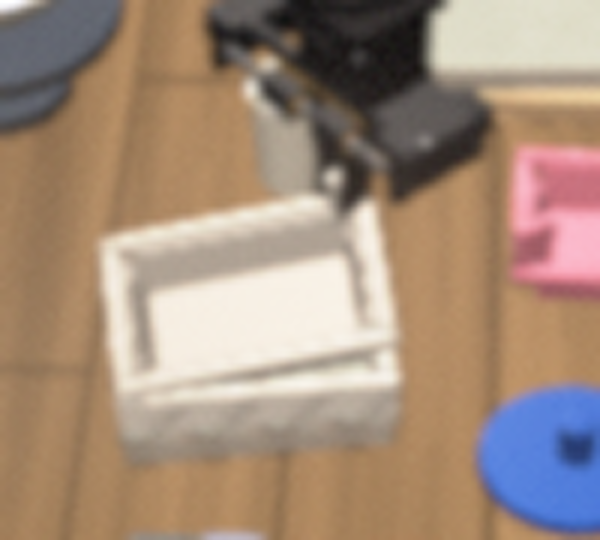

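```bash
python3 -m handwheel '[[0.004,0,-0.01,0],[0.008,0,-0.02,0],[0.012,0,-0.03,0],[0.012,0,-0.03,0],[0.012,0,-0.03,0],[0.012,0,-0.03,0]]'
python3 - <<'E'
from fit import *
from rig import vision,robot
d=vision.camera("side");np.savez("side.npz",**d)
ms=[np.zeros((400,640),bool)]
for n in("tray","stack"):
    for r in vision.outline_of("side",n):
        if np.hypot(r["point"][0]-150,r["point"][1]-312)<25: ms.append(r["mask"]);print(n,r["conf"],r["mask"].sum());break
np.save("mt.npy",ms[1])
g=robot.get_obs()["position"]+[0,0,.011]
# fit tilt th (about the axis across the diagonal) and far-corner height h to the tray mask
yaw=.172;cz,sz=np.cos(yaw),np.sin(yaw);Rz=np.array([[cz,-sz,0],[sz,cz,0],[0,0,1]])
ax=np.array([-np.sin(np.radians(33.9)),np.cos(np.radians(33.9)),0])
parts=[np.vstack([box(.18,.13,.03,.04)])]
from scipy.spatial.transform import Rotation as Ro
def pose(th,dx,dy,h):
    R=Rz@Ro.from_rotvec(ax*th).as_matrix()
    far=np.array([.567,-.3007,0])+Rz@[.09,.065,.06]+[dx,dy,h];return R,far-R@[.09,.065,.03]
def f(v):
    R,t=pose(v[0],v[1],v[2],v[3]);m=np.zeros((1600,2560),np.uint8)
    for P in parts+[np.array([[sx*.075,sy*.05,0] for sx in(-1,1) for sy in(-1,1)])]:
        cv2.fillConvexPoly(m,cv2.convexHull(((proj(d,P@R.T+t)+.5)*4-.5).astype(np.float32)).round().astype(np.int32),255)
    m=cv2.resize(m,(640,400),interpolation=cv2.INTER_AREA)/255.
    return np.abs(m-ms[1]).sum()/ms[1].sum()
s=np.array([[.2,0,0,0],[.3,0,0,0],[.2,.01,0,0],[.2,0,.01,0],[.2,0,0,.01]])
r=minimize(f,s[0],method="Nelder-Mead",options=dict(initial_simplex=s));print(r.x.round(4),r.fun)
R,t=pose(*r.x);print("lug",(R@[-.076,-.051,.062]+t).round(4),"grip",g.round(4))
for h in(0,.005,.01,.02,.03):print(h,[round(f([th,0,0,h]),3) for th in(.05,.1,.15,.2,.25,.3)])
E
```

```text
time: 14.73
position: [0.5115, -0.3535, 0.1364]
tool_rot: [0.927, 0.375, 0.0, 0.0]
ft_force: [-0.8, -0.7, -1.2]
grip_width: 0.0101
grip_force: 12.0
tray 0.7 1351
stack 0.88 579
[ 0.1878 -0.0006 -0.0016  0.0108] 0.0584287601050783
lug [ 0.5072 -0.359   0.14  ] grip [ 0.5115 -0.3536  0.1473]
0 [np.float64(0.355), np.float64(0.282), np.float64(0.208), np.float64(0.153), np.float64(0.103), np.float64(0.096)]
0.005 [np.float64(0.293), np.float64(0.214), np.float64(0.147), np.float64(0.093), np.float64(0.072), np.float64(0.118)]
0.01 [np.float64(0.224), np.float64(0.154), np.float64(0.091), np.float64(0.061), np.float64(0.101), np.float64(0.166)]
0.02 [np.float64(0.115), np.float64(0.072), np.float64(0.081), np.float64(0.153), np.float64(0.225), np.float64(0.299)]
0.03 [np.float64(0.097), np.float64(0.149), np.float64(0.223), np.float64(0.294), np.float64(0.367), np.float64(0.439)]
```

The fit puts the tilt at 0.19–0.24 rad but the far corner may be 5–11 mm up. I'll lower it a little so that corner rests on the stack for certain.

```bash
python3 -m handwheel '[[0,0,0.006,0],[0,0,0.012,0],[0,0,0.018,0],[0,0,0.024,0],[0,0,0.024,0],[0,0,0.024,0],[0,0,0.024,0]]'
cat > tf.py <<'E'
from fit import *
from rig import vision,robot
from scipy.spatial.transform import Rotation as Ro
d=vision.camera("side");np.savez("side.npz",**d)
r=[r for r in vision.outline_of("side","tray") if np.hypot(r["point"][0]-150,r["point"][1]-312)<25][0];ms=r["mask"]
yaw=.172;Rz=Ro.from_euler("z",yaw).as_matrix();ax=np.array([-np.sin(np.radians(33.9)),np.cos(np.radians(33.9)),0])
def pose(th,h):
    R=Rz@Ro.from_rotvec(ax*th).as_matrix();return R,np.array([.567,-.3007,0])+Rz@[.09,.065,.06]+[0,0,h]-R@[.09,.065,.03]
def f(v):
    R,t=pose(*v);m=np.zeros((1600,2560),np.uint8)
    for P in [box(.18,.13,.03,.04),np.array([[sx*.075,sy*.05,0] for sx in(-1,1) for sy in(-1,1)])]:
        cv2.fillConvexPoly(m,cv2.convexHull(((proj(d,P@R.T+t)+.5)*4-.5).astype(np.float32)).round().astype(np.int32),255)
    return np.abs(cv2.resize(m,(640,400),interpolation=cv2.INTER_AREA)/255.-ms).sum()/ms.sum()
s=np.array([[.2,0],[.3,0],[.2,.01]])
r=minimize(f,s[0],method="Nelder-Mead",options=dict(initial_simplex=s));print("tilt,h",r.x.round(4),r.fun)
E
python3 tf.py
```

```text
time: 15.47
position: [0.511, -0.354, 0.1292]
tool_rot: [0.927, 0.375, -0.0, 0.0]
ft_force: [-2.9, -2.6, 1.9]
grip_width: 0.0098
grip_force: 12.0
tilt,h [0.2092 0.0022] 0.09513479454520904
```

The tilt is about 12° with the far corner at rest and contact force present. Now I'll tighten the grip and lift.

```bash
python3 -m handwheel '[[0,0,0,0],[0,0,0,0],[0,0,0,0],[0,0,0,0]]' 0 40; python3 -m handwheel '[[0,0,-0.015,0],[0,0,-0.03,0],[0,0,-0.05,0],[0,0,-0.07,0],[0,0,-0.1,0],[0,0,-0.14,0],[0,0,-0.19,0],[0,0,-0.25,0],[0,0,-0.31,0],[0,0,-0.37,0],[0,0,-0.42,0],[0,0,-0.46,0],[0,0,-0.48,0],[0,0,-0.48,0],[0,0,-0.48,0]]'
python3 - <<'E'
from rig import vision
import cv2
d=vision.camera("side");cv2.imwrite("pics/lift.png",cv2.resize(d["frame"][60:210,240:420,::-1],None,fx=4,fy=4,interpolation=cv2.INTER_CUBIC))
E
```

```text
time: 15.9
position: [0.5114, -0.3535, 0.1291]
tool_rot: [0.927, 0.375, -0.0, -0.0]
ft_force: [-3.2, -2.7, 0.9]
grip_width: 0.0097
grip_force: 40.0
time: 17.15
position: [0.5114, -0.3534, 0.2736]
tool_rot: [0.927, 0.375, 0.0, 0.0]
ft_force: [0.6, 0.0, -2.2]
grip_width: 0.01
grip_force: 40.0
```

View pics/lift.png

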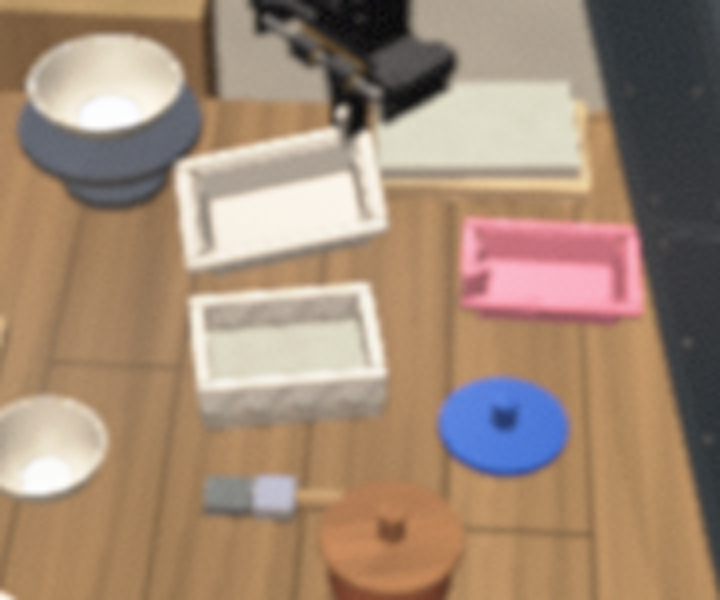

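The tray hangs from its lug at (345,125) with a modest tilt, the stack is still in place, and the cover sits on the pot. Carrying it to the basin.

```bash
python3 -m handwheel '[[0.01,-0.013,0,0],[0.03,-0.04,0,0],[0.06,-0.08,0,0],[0.1,-0.133,0,0],[0.145,-0.193,0,0],[0.19,-0.253,0,0],[0.235,-0.313,0,0],[0.28,-0.373,0,0],[0.325,-0.433,0,0],[0.37,-0.493,0,0],[0.415,-0.553,0,0],[0.46,-0.613,0,0],[0.505,-0.673,0,0],[0.545,-0.727,0,0],[0.575,-0.767,0,0],[0.595,-0.793,0,0],[0.6,-0.8,0,0],[0.6,-0.8,0,0]]';python3 go.py .437 .238 .274
```

```text
time: 18.7
position: [0.4735, -0.0549, 0.2731]
tool_rot: [0.927, 0.376, -0.0, -0.0]
ft_force: [0.6, 0.4, -1.4]
grip_width: 0.01
grip_force: 40.0
at [ 0.4735 -0.0549  0.2731] yaw_y -45.9 rows [ 0.5925 -0.7853 -0.0029] turn 0.0 min rows 7.1 q6 0.45 w 0.01 t 18.7
```

```bash
python3 -m handwheel '[[0.01,-0.013,0,0],[0.03,-0.04,0,0],[0.06,-0.08,0,0],[0.1,-0.133,0,0],[0.145,-0.193,0,0],[0.19,-0.253,0,0],[0.235,-0.313,0,0],[0.28,-0.373,0,0],[0.325,-0.433,0,0],[0.37,-0.493,0,0],[0.415,-0.553,0,0],[0.46,-0.613,0,0],[0.505,-0.673,0,0],[0.545,-0.727,0,0],[0.575,-0.765,0,0],[0.59,-0.783,0,0],[0.592,-0.785,0,0],[0.592,-0.785,0,0],[0.592,-0.785,0,0]]'
python3 -m handwheel '[[0,0,0.03,0],[0,0,0.07,0],[0,0,0.11,0],[0,0,0.15,0],[0,0,0.18,0],[0,0,0.2,0],[0,0,0.2,0],[0,0,0.2,0],[0,0,0.2,0],[0,0,0.2,0]]'
python3 go.py .437 .238 .214
python3 - <<'E'
from fit import *
from rig import vision
import cv2
C={c:vision.camera(c) for c in("side","top")}
a=C["side"]["frame"][150:350,220:420,::-1];b=C["top"]["frame"][150:300,180:380,::-1]
cv2.imwrite("pics/end.png",np.hstack([cv2.resize(a,(400,400)),cv2.resize(b,(400,400*150//200)) if 0 else cv2.copyMakeBorder(cv2.resize(b,(400,300)),0,100,0,0,cv2.BORDER_CONSTANT)]))
E
```

```text
time: 20.28
position: [0.4381, 0.2361, 0.273]
tool_rot: [0.927, 0.374, -0.0, 0.0]
ft_force: [-0.2, -0.2, -2.4]
grip_width: 0.0096
grip_force: 40.0
time: 21.12
position: [0.4386, 0.237, 0.2138]
tool_rot: [0.927, 0.375, 0.001, 0.0]
ft_force: [0.3, -0.2, -1.3]
grip_width: 0.0097
grip_force: 40.0
at [0.4386 0.237  0.2138] yaw_y -46.0 rows [-0.0014 -0.006  -0.0007] turn 0.0 min rows 0.0 q6 1.07 w 0.0097 t 21.12
```

View pics/end.png

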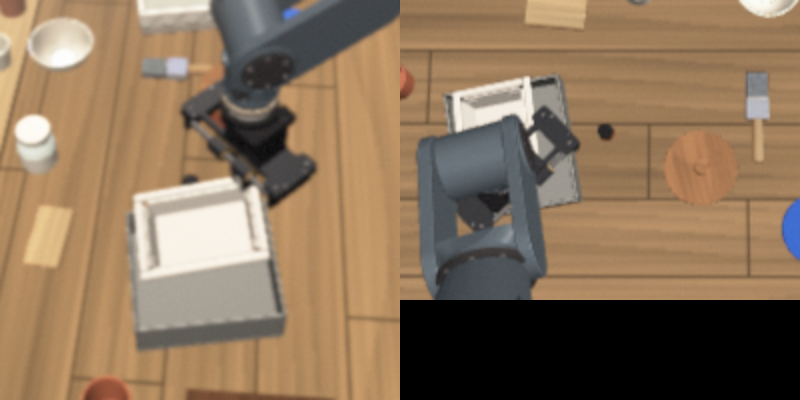

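The tray is held level enough and centred over the basin, about 5 cm clear of the rim, and the cover sits on the pot. Handing in.

```bash
python3 -c "
from rig import job
print(job.hand_in())"
```

```text
the job is handed in; nothing more can be done
None
```

I handed the job in, with no verdict returned: the wooden cover is seated on the pot, the top tray was peeled off lug corner first with the stack left in place, and the gripper is holding it over the basin about 5 cm above the rim.

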